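# Change the bracket in the screw jig and hold the next one home in the corner

## Robot

A 6-joint arm with a two-finger parallel gripper is mounted at the origin on a cart in front of the work surface, level with it; the furniture and walls round the work are solid. World frame = base frame: x ahead of the robot, y to its left, z up, the work surface at z = 0. Lengths are in m, angles in degrees, forces in N, time in s.
With the tool pointing down it reaches from about 0.25 to 0.725 m from the base axis. Payload 9.7 kg.
Tool frame: the origin (TCP) lies midway between the tips of the shut fingers; the grasp point (between the pads) lies bot.hold_point_z behind it (bot.hold_point_z is the distance from the TCP to the grasp point, in m); z points along the fingers, y is the line along which they close (so a half turn about z gives the same grasp; the last joint's range is limited). The gripper opens to 85 mm and grips with 20 to 120 N. Pads are 22 mm wide; open, the fingers measure 114 mm over their backs; the gripper's body (76 mm by 85 mm) begins 54 mm behind the grasp point. The pads swing forward as they close: fully open they stand 13 mm farther back than shut.
Start: joints at [74.026, 4.979, 10.078, 95.1, 0, 90], TCP at [0.151, 0.529, 0.231] pointing down, gripper open.
Joint ranges: [-179.16, 179.16], [-48.56, 103.87], [-65.8, 70.77], [-126.05, 130.52], [-82.76, 87.17], [-180, 180]. Speed limits (degrees/s): [127.2, 127.2, 147.25, 180, 180, 180].

## Interface

Orientations are given as [roll, pitch, yaw] about the fixed x, y, z axes, in that order (R = Rz(yaw) Ry(pitch) Rx(roll)).
In Python, from workcell import bot, camera, camera_model, ticket gives the robot as it stands.
- The arm moves only by the tool send_rows, never from a script. Its argument "targets" is text: rows parted by semicolons, each of 5 numbers parted by spaces: the shift along the tool's x, y, z in mm, then the turn about the tool's z in degrees, then the closure in counts, from 0 (fully open) to 255 (shut). A call has 1 to 20 rows; each row is the pose to reach, as a shift and turn from the pose commanded when the call began, along the tool's axes at that moment; what a row does not reach only later rows make up. A row lasts 1/8 s, in which the tool goes at most 62.5 mm and 10.7 degrees, less where a joint would pass 70% of its speed; a pose out of reach is approached as far as the arm can. A call with a gripper value outside its range is refused whole. The fingers move at their own pace and stop on an object; "newtons" is the grip in N (left out, the last holds). Time passes only in rows, so rows that repeat a pose let the fingers close. It gives the time, the measured TCP pose, the force, the opening and the grip force at its end, in the units of the state.
- bot.get_obs(): the state, without advancing time (a new reading comes with each control period).
- camera(name): name is "side" or "top" or "wrist"; returns the picture (400x640x3 uint8, blue, green, red); there is no depth.
- camera_model(name): a dict with "K" (3x3 intrinsics, pixels), "pose" (4x4, takes a point from camera to world coordinates); the wrist camera has in their place "T_tool_cam" (4x4, takes a point from camera to tool coordinates, whose origin is the TCP and whose axes are the flange's). Camera axes: x right, y down, z forward; pixel columns grow to the right and rows downward; lengths in m; the calibration is good to about 2 mm. The wrist camera is an equidistant fisheye: a pixel r from the principal point sees the ray r / f radians off the axis. A picture is of the moment at which its call begins: read the wrist's pose just before it. camera_model takes no time and is no camera call.
- ticket.job_done(): hands the job in; it is judged then, once.
The state is a dict: "time": time; "q": joint angles; "qd": joint speeds; "joint_efforts": joint torques, N m; "ee_pos": TCP position; "tcp_rot": TCP orientation; "wrist_force": force on the tool from outside, world axes, zero at the start; "torque": the same for the moment, N m; "opening": finger opening in m; "grasp_force": force on a finger pad.
Only numpy, scipy, OpenCV 4.12 (cv2) and the standard library are available. Lean on these libraries where they do the work, as an engineer would, in place of code of your own. Each camera call takes 0.05 s, during which the arm holds its last target. There are 200 camera calls.

## Task

Take the finished bracket (brass inserts in its foot) out of the screw jig and stand it upright in the grey shelf next to the two already there, on the near side of the row: close beside them, in line and facing the same way, without pushing them about. Then put the raw bracket from the bench flat into the jig, its flange toward the near edge of the jig, and press it into the corner so that the toe end bears on the back fence and its side bears on the right fence at the same time, with both spring pins pushed right in. Finish while still gripping it and pressing it there, ready for its inserts to be driven, and leave everything else on the bench where it is.

Things in the scene. Friction and masses are not known exactly. Their poses are not given: they have to be found in the camera images.
- jig: Fixed square aluminium plate 150 x 150 x 12 mm with two dark fences. Origin: centre of underside; x to the back fence (away from the robot within 13 degrees), y left, z up. Fence faces: planes x = +45 mm (back) and y = -45 mm (right); near and left open; smooth oiled faces (friction about 0.25). A bracket home in the corner has its origin at x +15, y -20, z 12 mm and the jig's yaw.
- back_fence: Dark steel strip on the jig's far side: 72 mm long (jig y = -35 to +37 mm), 12 mm high above the plate, like a bracket's foot; 16 mm wide. Origin and axes are the jig's. The fences stop short of each other at the corner.
- right_fence: Dark steel strip on the jig's right side: 86 mm long (jig x = -51 to +35 mm), 12 mm high above the plate, 16 mm wide. Origin and axes are the jig's.
- back_pin (a joint): Brass spring pin, 7 mm, round nose, in the back fence at jig y = -20 mm, 6 mm above the plate. 0: free, 4 mm proud of the fence; 0.004 m: flush. Pushes back with 1.5 N when just touched, 3.5 N when flush, so a bracket let go springs off the fence.
- right_pin (a joint): The same spring pin in the right fence at the jig's x = +15 mm, 6 mm above the plate. 0 m free and 4 mm proud, 0.004 flush; 1.5 N to 3.5 N.
- finished: Aluminium angle bracket: foot 60 (x) x 50 (y) x 12 mm; upright flange 8 mm thick on the foot's -x edge (x = -30 to -22 mm), 50 mm wide, top 50 mm above the underside. About 140 g. Origin: centre of the underside, z up. Two brass inserts in the foot. Starts loose in the jig, toe to the back fence, 5 to 9 mm off both fences, yaw within 3 degrees of the jig's.
- finished_toe (a point): Middle of the bare toe end of the foot of the finished bracket: 30 mm along the bracket's +x from its origin, 6 mm above the underside.
- raw: Aluminium angle bracket: foot 60 (x) x 50 (y) x 12 mm; upright flange 8 mm thick on the foot's -x edge (x = -30 to -22 mm), 50 mm wide, top 50 mm above the underside. About 140 g. Origin: centre of the underside, z up. Two empty dark holes in the foot. Stands on the bench before the jig, toe away from the robot, turned up to 35 degrees.
- raw_toe (a point): Middle of the bare toe end of the foot of the raw bracket: 30 mm along the bracket's +x from its origin, 6 mm above the underside.
- rack: Fixed grey sheet shelf left of the jig: 220 mm long (x, away from the robot), 80 mm wide (y). Origin: centre of underside, on the bench; z up. Shelf floor at z = 30 mm; lips along both sides at y = +-38 mm and end walls at x = +-108 mm, 8 mm high. Holds four brackets side by side along x, toes to -y (right).
- row_1: Aluminium angle bracket: foot 60 (x) x 50 (y) x 12 mm; upright flange 8 mm thick on the foot's -x edge (x = -30 to -22 mm), 50 mm wide, top 50 mm above the underside. About 140 g. Origin: centre of the underside, z up. Finished; at the far end of the shelf, toe to the right (yaw -90 degrees from the shelf's). Stays where it is.
- row_2: Aluminium angle bracket: foot 60 (x) x 50 (y) x 12 mm; upright flange 8 mm thick on the foot's -x edge (x = -30 to -22 mm), 50 mm wide, top 50 mm above the underside. About 140 g. Origin: centre of the underside, z up. Finished; beside row_1, near side, same facing. Next place: x = 0, y = about -54 mm in this frame (50 touches; gap to stay below 15 mm).
- insert_carton: Kraft carton 56 x 88 x 34 mm on the white board right of the jig; a bystander. Origin: centre of its underside.
- kraft_box_6: Kraft carton 56 x 88 x 34 mm left of the shelf, with others; a bystander. Origin: centre of its underside.
- bits: Red bit holder 22 x 85 x 38 mm with five bits, on the white board at the right; a bystander. Origin: centre of its underside.
- marker_1: Felt marker, 12 x 140 x 12 mm, at the front left edge of the bench; a bystander. Origin: centre of its underside.

How it is judged:
By the outcome, as a careful person would: the job done as asked, in the order asked, and still so for the second after the job is handed in, while the arm keeps its last pose, push and grip.
It also fails if it takes over 61 s, if anything falls off the work surface, if the arm or the gripper's body presses on something with over 40 N, if the wrist force passes 120 N, or if a joint passes its speed limit or range.

## Working session

There is one attempt and no reset: what is moved stays moved. The work goes in short steps, Python scripts to look and compute and a tool call to move; the robot and the scene stay as the last step left them, time stands still between calls to the robot, and variables do not carry over. Pictures are saved under pics/ and viewed, at most 10 in all, crops included, and the job is handed in when it is done.

Besides the shell and the picture viewer there is one more tool, called after "Request:" in YAML: its name, and indented under it one key for each argument. send_rows: Moves the arm, as the interface text tells. Its arguments: {"type":"object","properties":{"targets":{"type":"string"},"newtons":{"type":"number"}},"required":["targets"]}

```bash
mkdir -p pics; python3 - <<'E'
from workcell import bot,camera,camera_model
import cv2,json,numpy as np
np.set_printoptions(precision=4,suppress=True)
for n in("top","side"):
    cv2.imwrite(f"pics/{n}0.png",camera(n)); m=camera_model(n); print(n,m["K"],m["pose"])
m=camera_model("wrist");print(m)
print(bot.get_obs(),bot.hold_point_z)
E
ls
```

```text
top [[515.9188   0.     319.4927]
 [  0.     515.9188 200.2933]
 [  0.       0.       1.    ]] [[ 0.0088 -0.998   0.0622  0.4583]
 [-0.9999 -0.0082  0.0103 -0.1197]
 [-0.0098 -0.0623 -0.998   1.3428]
 [ 0.      0.      0.      1.    ]]
side [[397.086    0.     317.3894]
 [  0.     397.086  200.3282]
 [  0.       0.       1.    ]] [[ 0.5144 -0.466   0.7199 -0.3047]
 [-0.8574 -0.2624  0.4428 -0.5958]
 [-0.0174 -0.845  -0.5345  0.6835]
 [ 0.      0.      0.      1.    ]]
{'K': array([[309.7069,   0.    , 315.0789],
       [  0.    , 309.7069, 199.4683],
       [  0.    ,   0.    ,   1.    ]]), 'T_tool_cam': array([[ 0.0001, -0.9455, -0.3257,  0.0849],
       [ 1.    ,  0.0004, -0.0009,  0.0012],
       [ 0.001 , -0.3257,  0.9455, -0.1428],
       [ 0.    ,  0.    ,  0.    ,  1.    ]])}
{'time': 0.1, 'q': array([74.0268,  5.0078, 10.0392, 95.1024,  0.0001, 90.0001]), 'qd': array([ 0.0538, -0.0064,  0.1454,  0.0116,  0.1015,  0.0148]), 'joint_efforts': array([ -0.0016, -52.156 ,  46.5655,   0.0161,  -0.0001,   0.    ]), 'ee_pos': array([0.1513, 0.5285, 0.2307]), 'tcp_rot': array([-179.9291,   -0.0001,  164.0267]), 'wrist_force': array([ 0.1663, -0.2126, -0.3637]), 'torque': array([-0.0119,  0.0089,  0.0151]), 'grasp_force': 0.0, 'opening': 0.08550807496218908} 0.0187
pics
```

View pics/top0.png

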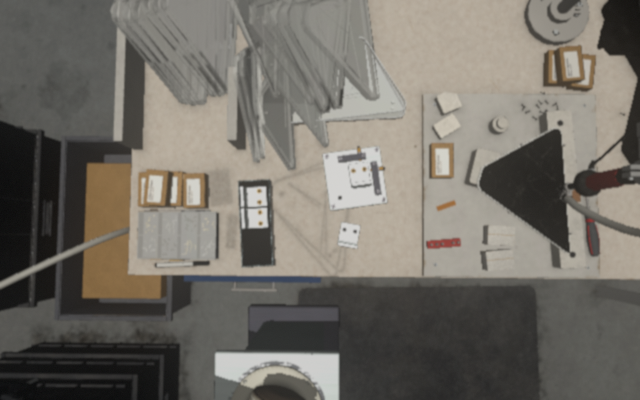

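View pics/side0.png

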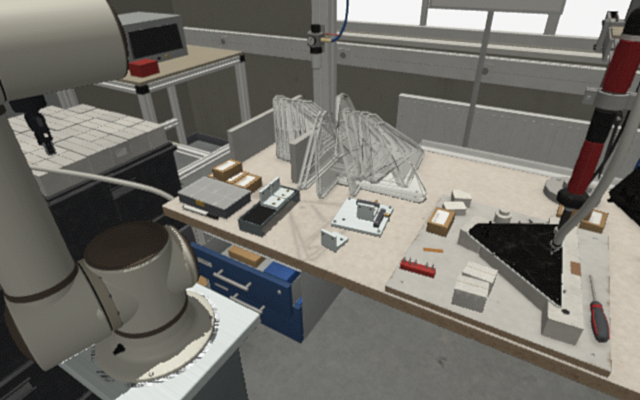

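```bash
cat > h.py <<'E'
import cv2,numpy as np
from workcell import bot,camera,camera_model
from scipy.spatial.transform import Rotation as R
np.set_printoptions(precision=4,suppress=True)
def ray(n,u,v,pose=None):
    m=camera_model(n);K=m["K"];x=(u-K[0,2])/K[0,0];y=(v-K[1,2])/K[1,1]
    if n!="wrist":
        P=m["pose"];d=np.array([x,y,1.])
    else:
        P=pose@m["T_tool_cam"];r=np.hypot(x,y);s=np.sin(r)/max(r,1e-9);d=np.array([x*s,y*s,np.cos(r)])
    return P[:3,3],P[:3,:3]@d
def at(n,u,v,z,pose=None):
    o,d=ray(n,u,v,pose);return o+d*(z-o[2])/d[2]
def proj(n,p,pose=None):
    m=camera_model(n);K=m["K"];P=m["pose"] if n!="wrist" else pose@m["T_tool_cam"]
    c=P[:3,:3].T@(np.asarray(p)-P[:3,3])
    if n!="wrist": q=c[:2]/c[2]
    else:
        h=np.hypot(*c[:2]);q=c[:2]/h*np.arctan2(h,c[2])
    return K[0,0]*q[0]+K[0,2],K[1,1]*q[1]+K[1,2]
def tool():
    o=bot.get_obs();T=np.eye(4);T[:3,:3]=R.from_euler("xyz",o["tcp_rot"],degrees=True).as_matrix();T[:3,3]=o["ee_pos"];return T
E
python3 - <<'E'
import cv2
a=cv2.imread("pics/top0.png")
cv2.imwrite("pics/top0c.png",cv2.resize(a[140:280,230:400],None,fx=4.2,fy=4.2,interpolation=cv2.INTER_CUBIC))
E
```

```text
(no output)
```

View pics/top0c.png

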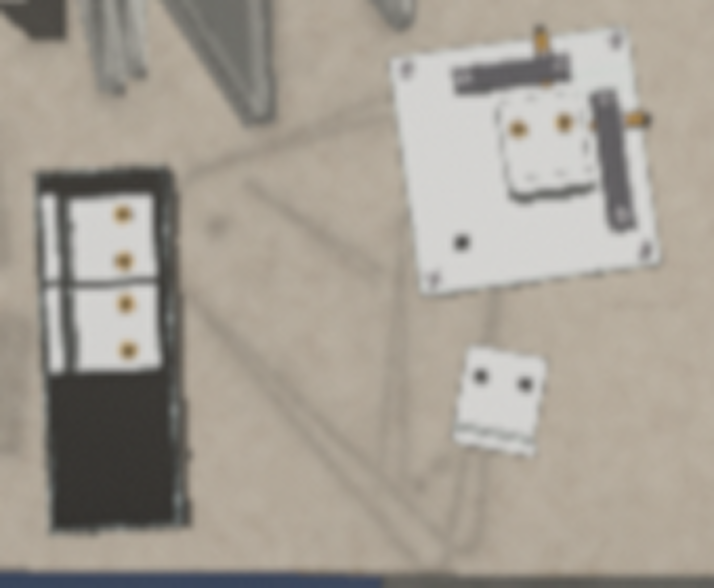

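```bash
python3 - <<'E'
from h import *
def c(u,v,z): return at("top",230+(u+.5)/4.2-.5,140+(v+.5)/4.2-.5,z)*1000
def show(n,pts,z):
    p=np.array([c(*q,z)[:2] for q in pts]);print(n,p.round(1).tolist(),p.mean(0).round(1));return p
j=show("jig",[(390,58),(628,28),(660,263),(424,296)],.012)
a=j.mean(0)
for d in (j[0]-j[3],j[1]-j[2]): print("jig yaw",np.degrees(np.arctan2(d[1],d[0])))
for d in (j[0]-j[1],j[3]-j[2]): print("jig yaw",np.degrees(np.arctan2(-d[0],d[1])))
r=show("rack",[(37,172),(172,168),(188,527),(52,532)],.038)
for d in (r[0]-r[3],r[1]-r[2]): print("rack yaw",np.degrees(np.arctan2(d[1],d[0])))
r2=show("row2 ins",[(126,303),(128,350)],.042)
show("row2 foot toe corners",[(157,286),(161,370)],.042)
show("row2 flange top",[(41,286),(60,286),(64,372),(49,372)],.08)
show("row1 ins",[(122,214),(123,261)],.042)
f=show("fin ins",[(517,128),(564,122)],.024)
show("fin toe corners",[(498,104),(582,93)],.024)
show("fin flange near top",[(511,200),(595,187)],.062)
w=show("raw holes",[(481,376),(525,384)],.012)
show("raw toe corners",[(468,348),(546,358)],.012)
show("raw flange near top",[(455,440),(532,455)],.05)
for p in(f,w): d=p[0]-p[1];print("yaw",np.degrees(np.arctan2(-d[0],d[1])))
E
```

```text
jig [[663.3, -112.6], [683.1, -259.7], [537.6, -279.6], [516.1, -134.8]] [ 600.1 -196.7]
jig yaw 8.551839799955491
jig yaw 7.779260027455389
jig yaw 7.658129617194921
jig yaw 8.446715098837915
rack [[588.2, 100.5], [591.3, 18.6], [375.3, 5.9], [371.6, 87.4]] [481.6  53.1]
rack yaw 3.4442642831381716
rack yaw 3.385504288579751
row2 ins [[509.1, 44.7], [480.9, 43.0]] [495.   43.9]
row2 foot toe corners [[519.5, 26.2], [469.1, 23.0]] [494.3  24.6]
row2 flange top [[517.1, 89.8], [517.2, 78.7], [467.1, 75.4], [467.0, 84.2]] [492.1  82. ]
row1 ins [[562.8, 48.0], [534.4, 46.9]] [548.6  47.5]
fin ins [[618.9, -190.7], [622.8, -219.4]] [ 620.9 -205.1]
fin toe corners [[633.6, -179.0], [640.8, -230.4]] [ 637.2 -204.7]
fin flange near top [[571.3, -185.3], [579.5, -235.1]] [ 575.4 -210.2]
raw holes [[467.4, -170.1], [462.7, -197.0]] [ 465.  -183.6]
raw toe corners [[484.4, -162.0], [478.7, -209.8]] [ 481.6 -185.9]
raw flange near top [[429.0, -153.4], [420.5, -199.2]] [ 424.7 -176.3]
yaw 7.75372053468693
yaw -9.797802311186526
```

```bash
cat >> h.py <<'E'
def plan(x,y,z,yaw):
    "target TCP mm, world yaw -> tool shift mm and tool turn"
    o=bot.get_obs();p=o["ee_pos"]*1000;s=np.radians(o["tcp_rot"][2]);d=np.array([x,y,z])-p
    print("shift",np.round([d[0]*np.cos(s)+d[1]*np.sin(s),d[0]*np.sin(s)-d[1]*np.cos(s),-d[2]],1),"turn",round(((o["tcp_rot"][2]-yaw+180)%360)-180,2))
E
python3 -c "
from h import *
plan(582,-212,190,98)"
```

```text
shift [-617.9 -593.4   40.7] turn 66.03
```

Request:
send_rows:
  targets: "-120 -115 0 10 0;-240 -230 0 20 0;-350 -335 0 30 0;-460 -440 0 40 0;-560 -540 20 50 0;-618 -593 40 60 0;-618 -593 40 66 0;-618 -593 40 66 0;-618 -593 40 66 0;-618 -593 40 66 0;-618 -593 40 66 0;-618 -593 40 66 0;-618 -593 40 66 0;-618 -593 40 66 0;-618 -593 40 66 0;-618 -593 40 66 0;-618 -593 40 66 0;-618 -593 40 66 0"
  newtons: 60

```text
time: 2.35
ee_pos: [0.5822, -0.2105, 0.192]
tcp_rot: [180.0, 0.0, 98.1]
wrist_force: [-0.1, 0.4, -0.2]
opening: 0.0854
grasp_force: 0.0
```

```bash
python3 - <<'E'
from h import *
T=tool();print(T[:3,3],bot.get_obs()["tcp_rot"],bot.get_obs()["time"]);im=camera("wrist");cv2.imwrite("pics/w1.png",im)
np.save("T1",T)
# predicted points for finished estimate
c,s=np.cos(np.radians(8)),np.sin(np.radians(8));F=lambda x,y,z:np.array([607.5+c*x-s*y,-208.9+s*x+c*y,z])/1000
for q in[(30,25,24),(30,-25,24),(12,14,24),(12,-14,24),(-30,25,62),(-30,-25,62),(-22,25,62),(-22,-25,62)]:print(q,np.round(proj("wrist",F(*q),T),1))
cv2.imwrite("pics/w1.png",cv2.resize(im,(800,500)))
E
```

```text
[ 0.5822 -0.2105  0.192 ] [179.9501   0.0241  98.0881] 2.35
(30, 25, 24) [369.  158.2]
(30, -25, 24) [366.6 203.9]
(12, 14, 24) [351.4 168.4]
(12, -14, 24) [350.5 194.1]
(-30, 25, 62) [310.2 166. ]
(-30, -25, 62) [310.4 217.4]
(-22, 25, 62) [319.1 166. ]
(-22, -25, 62) [318.8 217.4]
```

View pics/w1.png

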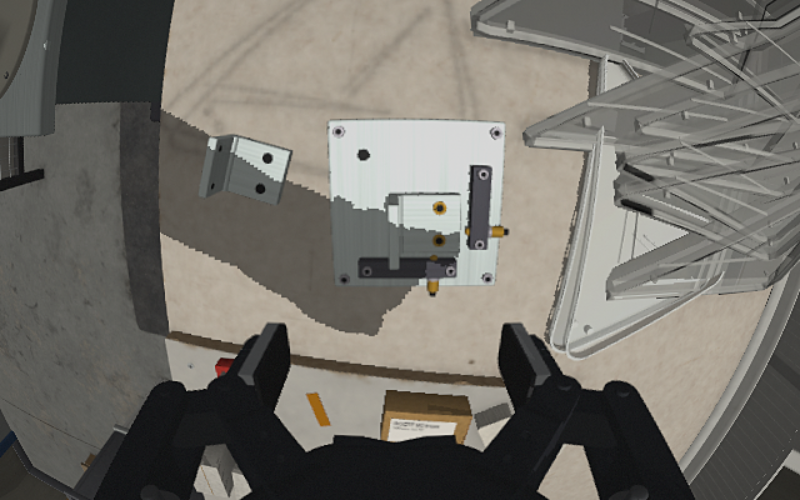

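Request:
send_rows:
  targets: "0 0 40 0 0;0 0 85 0 60;0 0 125 0 100;0 0 150 0 100;0 0 162 0 100;0 0 162 0 100;0 0 162 0 255;0 0 162 0 255;0 0 162 0 255;0 0 162 0 255;0 0 162 0 255;0 0 162 0 255"

```text
time: 3.9
ee_pos: [0.5829, -0.2116, 0.0304]
tcp_rot: [179.9, 0.0, 98.0]
wrist_force: [-0.1, 0.1, 5.8]
opening: 0.0071
grasp_force: 59.6
```

```bash
python3 - <<'E'
from h import *
T=tool();print(T[:3,3],bot.get_obs());im=camera("wrist")
np.save("T2",T)
cv2.imwrite("pics/w2.png",cv2.resize(im[100:340,180:480],None,fx=2.4,fy=2.4))
E
```

```text
[ 0.5829 -0.2116  0.0304] {'time': 3.9, 'q': array([-19.9533,  15.1993,  -0.5042,  74.1888,   0.004 ,  62.0184]), 'qd': array([-0.0794,  0.0653,  0.0201, -0.0398, -0.042 , -0.0451]), 'joint_efforts': array([ -0.198 , -59.1004,  43.2292,  -0.1823,  -0.0758,  -0.0016]), 'ee_pos': array([ 0.5829, -0.2116,  0.0304]), 'tcp_rot': array([179.9029,   0.047 ,  98.0283]), 'wrist_force': array([-0.1198,  0.0998,  5.8191]), 'torque': array([0.0534, 0.0809, 0.006 ]), 'grasp_force': 59.598886370658875, 'opening': 0.007076229865250604}
```

View pics/w2.png

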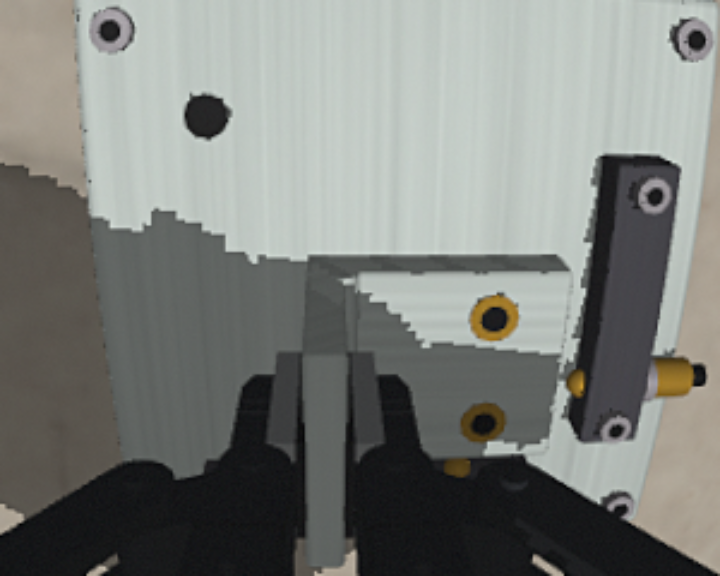

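```bash
python3 - <<'E'
from h import *
T=np.load("T2.npy");
def g(u,v,z):
    p=at("wrist",180+(u+.5)/2.4-.5,100+(v+.5)/2.4-.5,z,T);return np.round((T[:3,:3].T@(p-T[:3,3]))*1000,1)
for q in[(303,352,.062),(347,352,.062),(568,272,.024),(550,452,.024),(494,318,.024),(483,423,.024),(568,255,.012)]:print(q,g(*q))
E
```

```text
(303, 352, 0.062) [ 27.   -4.  -31.6]
(347, 352, 0.062) [ 27.    3.4 -31.6]
(568, 272, 0.024) [26.2 54.1  6.5]
(550, 452, 0.024) [-22.8  56.4   6.6]
(494, 318, 0.024) [15.2 37.8  6.5]
(483, 423, 0.024) [-13.1  37.9   6.5]
(568, 255, 0.012) [25.8 58.  18.5]
```

Request:
send_rows:
  targets: "0 0 -15 0 255;0 0 -50 0 255;0 0 -95 0 255;0 -20 -130 -5 255;20 -60 -130 -15 255;40 -100 -130 -25 255;60 -120 -130 -35 255;90 -120 -130 -45 255;120 -120 -130 -55 255;150 -120 -130 -65 255;180 -120 -130 -75 255;210 -120 -130 -85 255;240 -115 -130 -95 255;270 -110 -130 -105 255;290 -107 -130 -115 255;306 -107 -130 -125 255;306 -107 -130 -135 255;306 -107 -130 -145 255;306 -107 -130 -155 255;306 -107 -130 -165 255"

```text
time: 6.45
ee_pos: [0.4335, 0.0766, 0.16]
tcp_rot: [-180.0, 0.0, -96.6]
wrist_force: [0.4, 0.3, -2.6]
opening: 0.0071
grasp_force: 59.1
```

Request:
send_rows:
  targets: "0 0 0 -10 255;0 0 0 -20 255;0 0 0 -30 255;0 0 0 -40 255;0 0 0 -50 255;0 0 0 -60 255;0 0 0 -70 255;0 0 0 -80 255;0 0 0 -90 255;0 0 0 -100 255;0 0 0 -100 255;0 0 0 -100 255"

```text
time: 7.95
ee_pos: [0.4336, 0.0766, 0.1596]
tcp_rot: [-180.0, -0.0, 2.8]
wrist_force: [-0.1, -0.3, -0.4]
opening: 0.0073
grasp_force: 59.1
```

```bash
python3 - <<'E'
from h import *
o=bot.get_obs();print(o["time"],o["q"],o["ee_pos"],o["tcp_rot"],o["wrist_force"])
T=tool();im=camera("wrist")
np.save("T3",T)
cv2.imwrite("pics/w3.png",cv2.resize(im[60:380,120:520],None,fx=1.8,fy=1.8))
E
```

```text
7.95 [  10.0257  -10.9189  -13.0916   87.8173   -0.0011 -172.7824] [0.4336 0.0766 0.1596] [-179.9998   -0.0101    2.8081] [-0.0658 -0.3227 -0.4018]
```

View pics/w3.png

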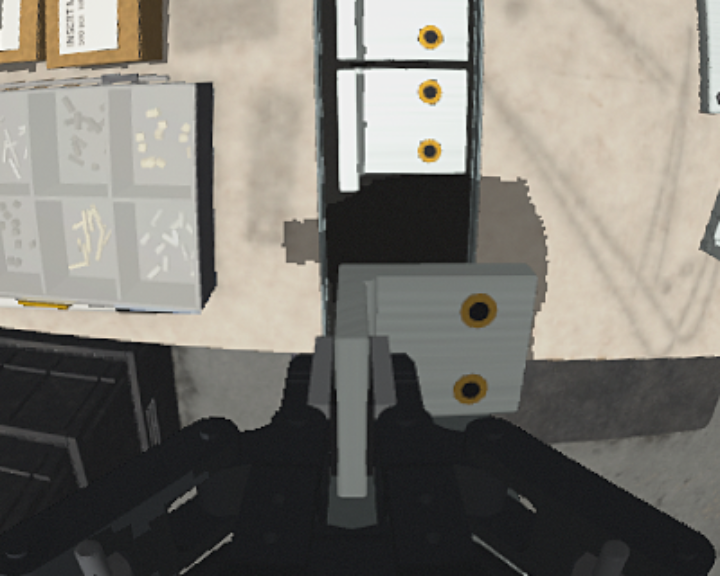

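```bash
python3 - <<'E'
from h import *
T=np.load("T3.npy")
def w(u,v,z): return at("wrist",120+(u+.5)/1.8-.5,60+(v+.5)/1.8-.5,z,T)*1000
for n,q in dict(i1=(430,37,.042),i2=(430,92,.042),i3=(430.,151,.042),toe=(467,173,.042),toef=(467,71,.042),fl0=(340,192,.08),fl1=(359,190,.08),h1=(479,311,.1536),h2=(470,389,.1536)).items():print(n,w(*q).round(1))
E
```

```text
i1 [533.2  46.6  42. ]
i2 [507.3  45.   42. ]
i3 [479.4  42.9  42. ]
toe [469.9  24.   42. ]
toef [518.7  28.2  42. ]
fl0 [465.9  84.2  80. ]
fl1 [467.1  76.4  80. ]
h1 [448.8  40.4 153.6]
h2 [421.   39.2 153.6]
```

Request:
send_rows:
  targets: "3 -0.5 20 -0.9 255;3 -0.5 60 -0.9 255;3 -0.5 90 -0.9 255;3 -0.5 103 -0.9 255;3 -0.5 108 -0.9 255;3 -0.5 110 -0.9 255;3 -0.5 111 -0.9 255;3 -0.5 111 -0.9 255"

```text
time: 9.0
ee_pos: [0.4369, 0.0774, 0.0488]
tcp_rot: [-180.0, -0.1, 3.9]
wrist_force: [-0.1, -0.4, -1.9]
opening: 0.0074
grasp_force: 58.9
```

```bash
python3 - <<'E'
from h import *
o=bot.get_obs();print(o["time"],o["q"],o["ee_pos"],o["tcp_rot"],o["wrist_force"])
T=tool();im=camera("wrist")
np.save("T4",T)
cv2.imwrite("pics/w4.png",cv2.resize(im[60:380,120:520],None,fx=1.8,fy=1.8))
E
```

```text
9.0 [  10.0403   -9.2714  -23.9417   75.2788   -0.0012 -173.8785] [0.4369 0.0774 0.0488] [-179.9957   -0.0508    3.9187] [-0.0716 -0.359  -1.8577]
```

View pics/w4.png

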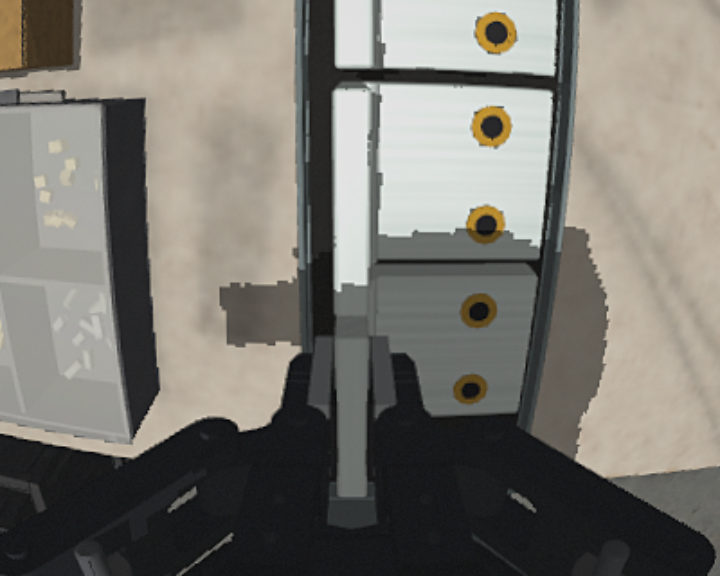

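```bash
python3 - <<'E'
from h import *
T=np.load("T4.npy")
def w(u,v,z): return at("wrist",120+(u+.5)/1.8-.5,60+(v+.5)/1.8-.5,z,T)*1000
for q in[(496,33),(491,127),(486,223),(478,311),(470,389)]:print(w(*q,.042).round(1))
E
```

```text
[533.2  46.4  42. ]
[507.3  45.3  42. ]
[479.9  43.2  42. ]
[452.5  41.5  42. ]
[424.5  39.4  42. ]
```

Request:
send_rows:
  targets: "0 0 0.4 0 255;0 0 0.7 0 255;0 0 0.7 0 210;0 0 0.7 0 150;0 0 0.7 0 100;0 0 0.7 0 100;0 0 -10 0 100;0 0 -50 0 100;0 0 -100 0 100;0 0 -120 0 100;0 0 -120 0 100"

```text
time: 10.42
ee_pos: [0.4375, 0.0775, 0.1703]
tcp_rot: [-180.0, -0.2, 3.9]
wrist_force: [0.3, -0.0, -0.8]
opening: 0.0518
grasp_force: 0.0
```

```bash
python3 - <<'E'
from h import *
o=bot.get_obs();print(o["time"],o["q"][5],o["ee_pos"],o["tcp_rot"])
T=tool();im=camera("wrist");t=camera("top")
np.save("T5",T)
a=cv2.resize(im[60:380,170:490],(560,560));b=cv2.resize(t[170:270,230:270],(224,560))
cv2.imwrite("pics/w5.png",np.hstack([a,b]))
# raw flange centre
c,s=np.cos(np.radians(-10)),np.sin(np.radians(-10));x,y=452-26*c,-180.7-26*s;print(x,y)
plan(x,y,160,-100)
E
```

```text
10.425 -173.88641406050456 [0.4375 0.0775 0.1703] [-179.9787   -0.1935    3.9258]
426.3949984216826 -176.1851473806598
shift [-27.4 252.2   7.7] turn 103.93
```

View pics/w5.png

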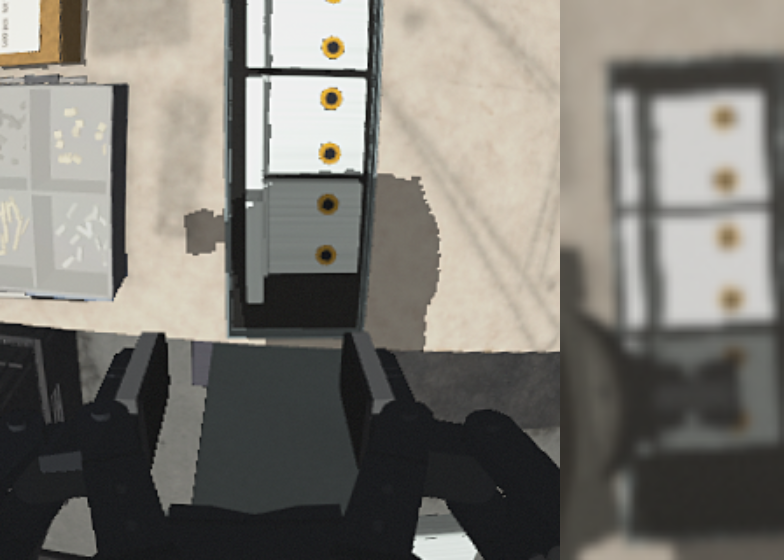

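Request:
send_rows:
  targets: "0 20 -10 10 80;-2 50 -10 20 80;-5 80 -10 30 80;-10 110 -10 40 80;-15 140 -10 50 80;-20 170 0 60 80;-25 200 0 70 80;-27 230 5 80 80;-27 252 10 90 80;-27 252 10 100 80;-27 252 10 104 80;-27 252 10 104 80;-27 252 10 104 80"

```text
time: 12.15
ee_pos: [0.4266, -0.1758, 0.1576]
tcp_rot: [179.9, 0.0, -100.0]
wrist_force: [-0.4, 0.8, 0.3]
opening: 0.0586
grasp_force: 0.0
```

```bash
python3 - <<'E'
from h import *
o=bot.get_obs();print(o["time"],o["q"][5],o["ee_pos"],o["tcp_rot"])
T=tool();im=camera("wrist")
np.save("T6",T)
cv2.imwrite("pics/w6.png",cv2.resize(im[60:380,120:520],None,fx=1.8,fy=1.8))
E
```

```text
12.15 -102.41857998868241 [ 0.4266 -0.1758  0.1576] [179.9378   0.0133 -99.9734]
```

View pics/w6.png

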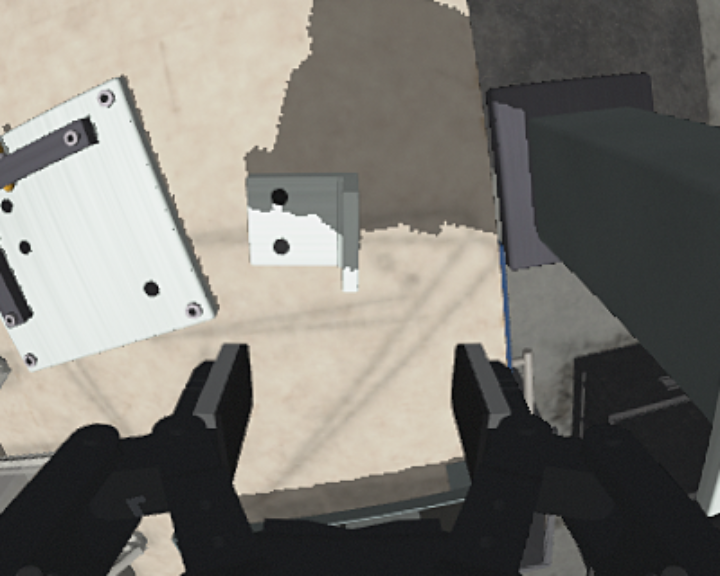

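```bash
python3 - <<'E'
from h import *
T=np.load("T6.npy")
def g(u,v,z):
    p=at("wrist",120+(u+.5)/1.8-.5,60+(v+.5)/1.8-.5,z,T);return np.round((T[:3,:3].T@(p-T[:3,3]))*1000,1)
for q in[(279,197,.012),(281,246,.012),(247,178,.012),(250,266,.012),(343,291,.05),(358,291,.05),(343,192,.05),(358,192,.05)]:print(q,g(*q))
E
```

```text
(279, 197, 0.012) [ 14.4 -38.  145.5]
(281, 246, 0.012) [-13.1 -37.9 145.5]
(247, 178, 0.012) [ 25.1 -54.9 145.5]
(250, 266, 0.012) [-24.9 -55.9 145.5]
(343, 291, 0.05) [-23.6  -3.4 107.6]
(358, 291, 0.05) [-23.6   3.9 107.6]
(343, 192, 0.05) [ 25.7  -3.2 107.6]
(358, 192, 0.05) [ 25.7   3.7 107.6]
```

Request:
send_rows:
  targets: "0.6 0 40 0 80;0.6 0 85 0 100;0.6 0 120 0 100;0.6 0 136 0 100;0.6 0 141.5 0 100;0.6 0 141.5 0 100;0.6 0 141.5 0 255;0.6 0 141.5 0 255;0.6 0 141.5 0 255;0.6 0 141.5 0 255;0.6 0 141.5 0 255;0.6 0 141.5 0 255;0.6 0 131.5 0 255;0.6 0 81.5 0 255;0.6 0 41.5 0 255;0.6 0 41.5 0 255"
  newtons: 100

```text
time: 14.2
ee_pos: [0.4284, -0.1772, 0.1203]
tcp_rot: [-179.7, -0.1, -100.1]
wrist_force: [0.4, 0.1, -2.1]
opening: 0.0064
grasp_force: 98.1
```

```bash
python3 - <<'E'
from h import *
o=bot.get_obs();print(o)
# home from jig estimate; hold off 8 mm each way
c,s=np.cos(np.radians(8.1)),np.sin(np.radians(8.1))
def J(x,y):return 600.1+c*x-s*y,-196.7+s*x+c*y
print("home flange",J(15-26,-20),"hover",J(15-26-12,-20+12))
x,y=J(15-26-12,-20+12);plan(x,y,70,8.1-90)
E
```

```text
{'time': 14.2, 'q': array([ -22.4695,   -7.9616,  -14.8532,   82.795 ,    0.0014, -102.3972]), 'qd': array([ 0.0191,  1.451 , -4.3022, -2.4797, -0.0366, -0.0313]), 'joint_efforts': array([  0.0002, -40.4088,  49.8193,   0.8715,   0.0042,   0.    ]), 'ee_pos': array([ 0.4284, -0.1772,  0.1203]), 'tcp_rot': array([-179.6936,   -0.0659, -100.0725]), 'wrist_force': array([ 0.4213,  0.0988, -2.1077]), 'torque': array([-0.0016,  0.0648,  0.0134]), 'grasp_force': 98.1320321559906, 'opening': 0.006375713825875186}
home flange (np.float64(592.0277644038696), np.float64(-218.05038670564454)) hover (np.float64(578.4566657280199), np.float64(-207.86091759629687))
shift [   4.  -153.2   50.3] turn -18.17
```

Request:
send_rows:
  targets: "0 -40 0 -6 255;2 -90 0 -12 255;4 -135 15 -18 255;4 -153 45 -18 255;4 -153 70 -18 255;4 -153 82 -18 255;4 -153 86 -18 255;4 -153 86 -18 255;4 -153 86 -18 255"

```text
time: 15.32
ee_pos: [0.5772, -0.2074, 0.032]
tcp_rot: [-179.9, -0.0, -82.1]
wrist_force: [0.2, -0.3, -2.3]
opening: 0.0067
grasp_force: 98.1
```

```bash
python3 - <<'E'
from h import *
o=bot.get_obs();print(o["time"],o["q"][5],o["ee_pos"],o["tcp_rot"],o["wrist_force"])
T=tool();im=camera("wrist")
np.save("T7",T)
cv2.imwrite("pics/w7.png",cv2.resize(im[110:330,140:460],None,fx=2.5,fy=2.5))
E
```

```text
15.325 -117.69152514333675 [ 0.5772 -0.2074  0.032 ] [-179.9089   -0.0475  -82.0769] [ 0.2282 -0.3411 -2.318 ]
```

View pics/w7.png

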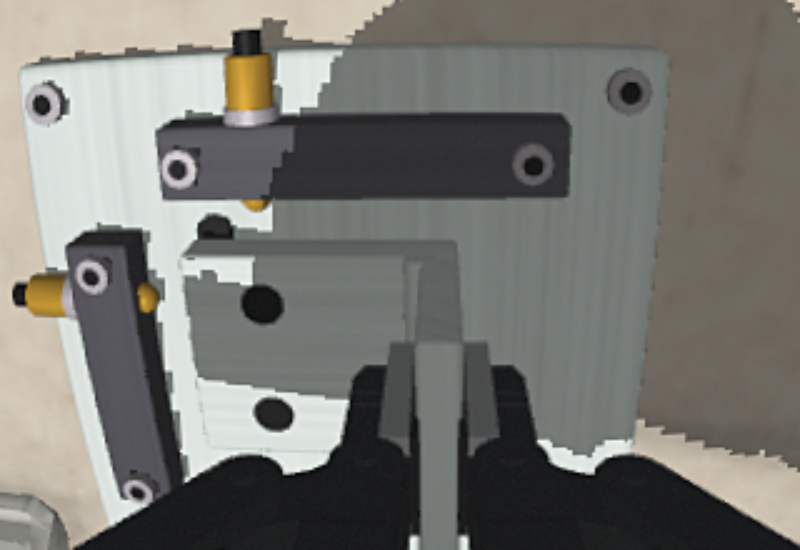

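```bash
python3 - <<'E'
from h import *
T=np.load("T7.npy")
def g(u,v,z):
    p=at("wrist",140+(u+.5)/2.5-.5,110+(v+.5)/2.5-.5,z,T);return np.round((T[:3,:3].T@(p-T[:3,3]))*1000,1)
for n,q in dict(rf0=(165,196,.024),rf1=(568,197,.024),bf0=(106,243,.024),bf1=(157,490,.024),bfb0=(144,233,.012),bfb1=(183,480,.012),toe0=(182,259,.0285),toe1=(208,448,.0285),h0=(263,305,.0285),h1=(274,414,.0285),side0=(405,257,.0285),pin0=(258,204,.018),pin1=(152,297,.018),s1=(42,104,.012),s2=(630,92,.012)).items():print(n,g(*q))
E
```

```text
rf0 [ 37.1 -57.7   8.1]
rf1 [36.7 27.   8. ]
bf0 [ 26.4 -73.4   8.2]
bf1 [-41.8 -72.3   8.1]
bfb0 [ 24.5 -68.8  20.1]
bfb1 [-47.3 -69.5  20.1]
toe0 [ 24.6 -53.8   3.6]
toe1 [-23.8 -54.3   3.6]
h0 [ 14.2 -36.8   3.6]
h1 [-13.2 -37.    3.6]
side0 [25.3 -6.4  3.5]
pin0 [ 33.3 -38.7  14.1]
pin1 [ 10.8 -66.4  14.1]
s1 [ 56.2 -91.9  20.2]
s2 [56.9 41.8 20. ]
```

Request:
send_rows:
  targets: "0 0 1.5 0 255;0 0 3 0 255;0 0 3.5 0 255;0 0 4 0 255;0 0 4.5 0 255;0 0 4.5 0 255"

```text
time: 16.12
ee_pos: [0.5771, -0.2074, 0.0296]
tcp_rot: [-179.9, -0.1, -82.1]
wrist_force: [-9.6, 3.4, 20.6]
opening: 0.0066
grasp_force: 101.8
```

Request:
send_rows:
  targets: "0 0 -2 0 255;0 0 -2 0 255;3 -4 -2 0 255;6 -7 -2 0 255;7 -10 -2 0 255;7 -10 -2 0 255;7 -10 -2 0 255"

```text
time: 17.0
ee_pos: [0.5881, -0.2131, 0.0297]
tcp_rot: [-179.9, -0.1, -82.1]
wrist_force: [-2.5, 0.3, 9.8]
opening: 0.0062
grasp_force: 99.9
```

Request:
send_rows:
  targets: "0 0 -0.5 0 255;0 -1 -0.5 0 255;0 -2 -0.5 0 255;0 -3 -0.5 0 255;0 -3 -0.5 0 255;0 -3 -0.5 0 255"

```text
time: 17.75
ee_pos: [0.5902, -0.2128, 0.0297]
tcp_rot: [180.0, -0.0, -82.1]
wrist_force: [-6.3, -1.5, 8.7]
opening: 0.0067
grasp_force: 99.9
```

Request:
send_rows:
  targets: "0 -1 0 0 255;0 -2 0 0 255;0 -2 0 0 255;0 -2 0 0 255"

```text
time: 18.25
ee_pos: [0.5911, -0.2127, 0.0297]
tcp_rot: [179.9, -0.0, -82.1]
wrist_force: [-12.5, -1.7, 12.2]
opening: 0.0065
grasp_force: 100.4
```

Request:
send_rows:
  targets: "0 0.7 -0.4 0 255;1 0.7 -0.4 0 255;2 0.7 -0.4 0 255;3 0.7 -0.4 0 255;3 0.7 -0.4 0 255;3 0.7 -0.4 0 255"

```text
time: 19.0
ee_pos: [0.5914, -0.2141, 0.0297]
tcp_rot: [179.9, 0.1, -82.0]
wrist_force: [-8.6, 5.7, 10.4]
opening: 0.0065
grasp_force: 100.2
```

Request:
send_rows:
  targets: "1 0 0 0 255;2 0 0 0 255;2 0 0 0 255;2 0 0 0 255"

```text
time: 19.5
ee_pos: [0.5916, -0.2159, 0.0298]
tcp_rot: [179.9, 0.1, -82.0]
wrist_force: [-8.4, 7.1, 9.9]
opening: 0.0066
grasp_force: 100.2
```

Request:
send_rows:
  targets: "1 0 0 0 255;2 0 0 0 255;2 0 0 0 255;2 0 0 0 255"

```text
time: 20.0
ee_pos: [0.5918, -0.2173, 0.0298]
tcp_rot: [179.9, 0.2, -82.0]
wrist_force: [-9.7, 10.7, 11.9]
opening: 0.0069
grasp_force: 100.3
```

Request:
send_rows:
  targets: "0.7 0 0 0 255;1.3 0 0 0 255;1.3 0 0 0 255;1.3 0 0 0 255"

```text
time: 20.5
ee_pos: [0.5918, -0.2174, 0.0299]
tcp_rot: [179.9, 0.3, -81.9]
wrist_force: [-11.2, 15.6, 14.1]
opening: 0.0067
grasp_force: 100.7
```

Request:
send_rows:
  targets: "0 -0.7 -0.3 0 255;0 -1.4 -0.3 0 255;0 -1.4 -0.3 0 255;0 -1.4 -0.3 0 255"

```text
time: 21.0
ee_pos: [0.5919, -0.2173, 0.0299]
tcp_rot: [179.8, 0.3, -82.0]
wrist_force: [-16.8, 14.5, 15.7]
opening: 0.0068
grasp_force: 101.2
```

```bash
python3 - <<'E'
from h import *
o=bot.get_obs();print(o["ee_pos"],o["tcp_rot"],o["wrist_force"],o["torque"])
T=tool();im=camera("wrist");np.save("T8",T);cv2.imwrite("pics/w8.png",im)
# brass pixels near fences
h=cv2.cvtColor(im,cv2.COLOR_BGR2HSV);m=cv2.inRange(h,(12,120,60),(32,255,255))
n,l,s,c=cv2.connectedComponentsWithStats(m)
for i in range(1,n):
    x,y,w,hh,a=s[i]
    if a>3 and 100<c[i][0]<460 and 90<c[i][1]<300: print(s[i],c[i].round(1))
def J(u,v,z): p=at("wrist",u,v,z,T);return np.round((T[:3,:3].T@(p-T[:3,3]))*1000,1)
g=cv2.cvtColor(im,cv2.COLOR_BGR2GRAY)
print("cols across toe at tool y -45..-75 :")
for tx in(20,5,-5,-20):
    print(tx,[int(g[int(round(v)),int(round(u))]) for ty in np.arange(-80,-46,1.) for u,v in [proj("wrist",T[:3,3]+T[:3,:3]@np.array([tx,ty,5.5])/1000,T)]])
for ty in(-50,-40,-25,-10):
    print(ty,[int(g[int(round(v)),int(round(u))]) for tx in np.arange(15,45,1.) for u,v in [proj("wrist",T[:3,3]+T[:3,:3]@np.array([tx,ty,5.5])/1000,T)]])
E
```

```text
[ 0.5919 -0.2173  0.0299] [179.7592   0.3382 -81.9702] [-16.7956  14.5157  15.7098] [3.1039 3.1197 0.1989]
[254 154  21  24 422] [264.  165.4]
[170 240  17  17 247] [178.3 247.7]
cols across toe at tool y -45..-75 :
20 [200, 196, 208, 224, 221, 221, 223, 224, 224, 225, 225, 225, 226, 227, 229, 230, 228, 183, 97, 112, 114, 122, 122, 234, 240, 176, 149, 153, 110, 113, 116, 107, 249, 239]
5 [104, 102, 99, 99, 97, 93, 102, 139, 140, 83, 82, 130, 188, 88, 27, 29, 40, 182, 190, 79, 77, 87, 85, 88, 47, 106, 123, 118, 118, 117, 118, 118, 117, 118]
-5 [194, 193, 202, 226, 223, 222, 226, 228, 237, 114, 79, 85, 85, 86, 88, 88, 88, 88, 87, 88, 88, 86, 85, 90, 84, 90, 103, 102, 111, 114, 103, 105, 107, 107]
-20 [192, 191, 203, 223, 227, 222, 223, 223, 226, 129, 73, 86, 86, 86, 85, 87, 88, 87, 87, 87, 87, 86, 85, 86, 73, 209, 234, 227, 226, 226, 226, 226, 226, 226]
-50 [115, 114, 119, 117, 116, 116, 101, 237, 228, 180, 90, 93, 92, 103, 95, 229, 224, 224, 223, 223, 223, 224, 224, 224, 223, 223, 223, 224, 225, 225]
-40 [26, 15, 86, 128, 117, 116, 117, 116, 114, 113, 96, 95, 70, 95, 29, 20, 21, 14, 77, 118, 95, 80, 100, 94, 95, 67, 40, 36, 162, 231]
-25 [114, 115, 116, 119, 116, 115, 117, 116, 116, 107, 63, 47, 50, 49, 49, 49, 49, 48, 47, 48, 48, 49, 50, 47, 48, 54, 95, 93, 94, 78]
-10 [114, 115, 117, 120, 116, 117, 117, 115, 117, 101, 63, 47, 48, 49, 50, 51, 50, 49, 46, 49, 48, 49, 50, 48, 49, 46, 40, 40, 29, 125]
```

Request:
send_rows:
  targets: "0.5 -0.3 0 0 255;1 -0.5 0 0 255;1 -0.5 0 0 255;1 -0.5 0 0 255;1 -0.5 0 0 255;1 -0.5 0 0 255;1 -0.5 0 0 255;1 -0.5 0 0 255"

```text
time: 22.05
ee_pos: [0.5919, -0.2174, 0.0299]
tcp_rot: [179.7, 0.4, -82.0]
wrist_force: [-21.1, 19.7, 19.0]
opening: 0.0065
grasp_force: 101.5
```

```bash
python3 -c "
from workcell import ticket
print(ticket.job_done())"
```

```text
the job is handed in; nothing more can be done
None
```

The job is handed in at about 22 s: the finished bracket stands in line beside row_2 with a gap of about 5 mm, and the raw bracket is still gripped and pressed at about 20 N per fence; no gap showed at either fence, so both pins should be fully in, though I did not measure pin travel directly.

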